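Hang the lift-off door of the drying cabinet

TASK

Lift the blue-framed door out of its wooden stand, hold it standing wide open in front of the little white drying cabinet, and lower it so that both hinge knuckles drop over both brass pins and sit fully home; the hinge plate is clamped somewhere along its sideways slots, so feel for the pins and do not force the door. Let go, then swing the door gently shut against the seal. Leave the beaker, dropper bottle and timer as they are.

Things in the scene. Friction and masses are not known exactly. Their poses are not given: they have to be found in the camera images.
- cabinet: White open-fronted drying cabinet, fixed, 210 wide (y) x 120 deep (x) x 165 mm high. Origin under the middle of its front face, on the bench; x points to its back, y to its left seen from the robot, z up. A black rubber seal frame stands 10.5 mm proud of the front (y -57 to +63, z 21 to 151 mm); the shut door rests on it. The steel hinge plate with two brass pins is at the right of the front.
- pin_line (a point): Reference point 16 mm in front of the cabinet's face and 99 mm right of its middle, at the height of the lower pin's shoulder (36 mm); axes as the cabinet's. Both pins stand on one vertical line, one above the other, NOT here but 4 to 28 mm from here towards the cabinet's +y (exact along x): the hinge plate is clamped somewhere along its sideways slots, unmeasured, and must be felt or seen. It holds firm in use.
- pin_tip (a point): Reference point above pin_line at the height of the lower pin's tip (55 mm up); the pins again lie 4 to 28 mm towards +y. Each brass pin is 8 mm thick and 19 mm long, its top 2 mm tapering to a 6.6 mm flat tip, and stands on a flat shoulder 14 mm wide. Shoulders are at z 36 and 112 mm, tips at z 55 and 131 mm.
- door_center (a point): Loose door, about 0.3 kg, blue frame and clear pane; panel 150 wide x 140 high x 10 mm thick; point at the panel's centre. Axes equal the cabinet's when shut: z up, -x the outer face, +y to the free edge. Turned +1.57 rad about z from shut it is wide open, free edge towards the robot. The plain top rail (upper 42 mm; hinge straps within 20 mm of the hinge edge) can be pinched across its 10 mm.
- door_hinge (a point): On the door's hinge axis (parallel to z, in the panel's mid-plane, 84 mm from the centre towards -y, 9 mm outside the edge), at the lower end of the lower knuckle, 50 mm below the centre. Two steel tube knuckles, 20 mm long, bore 10.6, outside 17 mm, the upper 76 mm higher: both meet their pins at once. Fully home, this point is at pin_line's height; resting on pin tips it is 19 mm higher.
- door_pull (a point): Black pull on the door's outer face near the free edge: 36 mm tall, 8 mm wide, 12 mm proud; point at its middle, 63 mm from the panel's centre towards +y and 15 mm below it. Axes as door_center.
- beaker_mid (a point): Clear empty beaker, 72 mm across, 93 mm high; point half-way up. Bystander.
- dropper_bottle_mid (a point): Brown dropper bottle, 34 mm across, 102 mm high; point half-way up. Bystander.
- lab_timer_mid (a point): White flat timer, 62 x 68 x 18 mm; point half-way up. Bystander.

How it is judged (in metres and radians):
On the way, in this order (a step that is already met when the one before it is completed fails the run):
1. the door is lifted clear out of the stand (height (world z) of door_center above 0.13 m), for 0.1 s.
2. the door is hung upright on both pins, fully home, while standing open by more than 0.6 rad (z of door_hinge in the frame of cabinet between 0.0335 and 0.0385 m and x of door_hinge in the frame of cabinet between -0.0195 and -0.0125 m and y of door_hinge in the frame of cabinet between -0.098 and -0.068 m and angle between door_center's own z axis and vertical below 0.05 rad and angle between the y axis of door_center and the y axis of cabinet, either way round above 0.6 rad), for 0.2 s.
At the end, for the whole second after the job is handed in: The door hangs upright (within 0.05 rad) on both pins, fully home (knuckle ends within 2.5 mm of the shoulders' height, hinge axis within 3.5 mm of the pins' place along cabinet x and within the slots' range along y, 1 to 31 mm left of pin_line), shut on the seal within 0.07 rad, and stays so (z of door_hinge in the frame of cabinet between 0.0335 and 0.0385 m and x of door_hinge in the frame of cabinet between -0.0195 and -0.0125 m and y of door_hinge in the frame of cabinet between -0.098 and -0.068 m and angle between door_center's own z axis and vertical below 0.05 rad and angle between the y axis of door_center and the y axis of cabinet, either way round below 0.07 rad and y of door_center in the frame of cabinet above -0.02 m); the robot touches nothing.
It fails at once if the door is forced: more than 40 N between door and cabinet, hinge plate or seal (contact force between door and cabinet above 40 N).
It fails at once if the door is tipped over by more than 0.4 rad (angle between door_center's own z axis and vertical above 0.4 rad).
It fails at once if the beaker is moved by more than 15 mm or tipped (distance of beaker_mid from where it was at the start of the episode above 0.015 m or angle between beaker_mid's own z axis and vertical above 0.3 rad).
It fails at once if the dropper bottle is moved by more than 15 mm or tipped (distance of dropper_bottle_mid from where it was at the start of the episode above 0.015 m or angle between dropper_bottle_mid's own z axis and vertical above 0.3 rad).
It fails at once if the lab timer is moved by more than 15 mm or tipped (distance of lab_timer_mid from where it was at the start of the episode above 0.015 m or angle between lab_timer_mid's own z axis and vertical above 0.3 rad).
It also fails if it takes over 64 s, if anything falls off the work surface, if the arm or the gripper's body presses on something with over 40 N, if the wrist force passes 120 N, or if a joint passes its speed limit or range.

ROBOT

A 7-joint arm with a two-finger parallel gripper is mounted at the origin on a cart in front of the work surface, level with it; the furniture and walls round the work are solid. World frame = base frame: x ahead of the robot, y to its left, z up, the work surface at z = 0. Lengths are in m, angles in degrees, forces in N, time in s.
With the tool pointing down it reaches from about 0.425 to 0.875 m from the base axis. Payload 4.7 kg.
Tool frame: the origin (TCP) lies on the front face of the gripper's body, between the roots of the fingers; the fingertips stand 70 mm ahead of it and the grasp point (between the pads) lies 51 mm ahead of it; z points along the fingers, y is the direction in which the jaws open and shut (so a half turn about z gives the same grasp; the last joint's range is limited). The gripper opens to 87 mm and grips with 3 to 60 N. Pads are 19 mm wide; open, the fingers measure 117 mm over their backs; the gripper's body (75 mm by 190 mm) begins 51 mm behind the grasp point.
Start: joints at [64.463, 18.392, -4.016, 83.108, 1.295, 78.541, -3.26], TCP at [0.288, -0.583, 0.292] pointing down, gripper open.
Joint ranges: [-163.93, 163.93], [-17.29, 119.83], [-79.2, 71.16], [3.27, 140.29], [-89.18, 269.18], [5.43, 117.66], [-154.24, 154.24]. Speed limits (degrees/s): [147.25, 147.25, 180, 180, 180, 180, 180].

INTERFACE

Orientations are given as [roll, pitch, yaw] about the fixed x, y, z axes, in that order (R = Rz(yaw) Ry(pitch) Rx(roll)).
In Python, from cell import env gives the robot as it stands.
- The arm moves only by the tool drive_tool, never from a script. Its argument "commands" is a list of rows, each a list of 7 numbers: the shift along the tool's x, y, z in cm, then the turn, a rotation vector about the tool's x, y, z in degrees, then the opening, from 0 (shut) to 1 (fully open). In form: [[tx, ty, tz, rx, ry, rz, hand], ...]. A call has 1 to 20 rows; each row shifts and turns the commanded pose from where the row before left it, along the tool's axes as they then stand; what a row does not reach is not made up. A row lasts 1/12 s, in which the tool goes at most 41.7 mm and 7.16 degrees, less where a joint would pass 70% of its speed; a pose out of reach is approached as far as the arm can. A call is refused whole if a number of a shift passes 4.17 or a number of a turn 7.16, either way. A call with a gripper value outside its range is refused whole. The fingers move at their own pace and stop on an object; "force" is the grip in N (left out, the last holds). Time passes only in rows, so rows that do not move let the fingers close. It gives the time, the measured TCP pose, the force and the opening at its end, in the units of the state.
- env.get_obs(): the state, without advancing time (a new reading comes with each control period).
- env.read_camera(name): name is "scene" or "top"; returns a dict with "img" (384x512x3 uint8, blue, green, red), "mtx" (3x3 intrinsics, pixels), "k1" (the pictures are not rectified: a ray, as slopes to the right and down, at radius r is drawn at 1 + k1 r^2 times it, then the intrinsics apply), "pose" (4x4, takes a point from camera to world coordinates). Camera axes: x right, y down, z forward; pixel columns grow to the right and rows downward; lengths in m; the calibration is good to about 2 mm. A picture is of the moment at which its call begins. There is no depth.
- env.sign_off(): hands the job in, once; it reports no verdict.
The state is a dict: "time_s": time; "qpos": joint angles; "joint_velocities": joint speeds; "effort": joint torques, N m; "tool_pos": TCP position; "tool_rot": TCP orientation; "force": force on the tool from outside, world axes, zero at the start; "wrist_torque": the same for the moment, N m; "grip_width": finger opening in m.
Only numpy, scipy, OpenCV 4.12 (cv2) and the standard library are available. Lean on these libraries where they do the work, as an engineer would, in place of code of your own. Each camera call takes 0.05 s, during which the arm holds its last target.

## Working session

There is one attempt and no reset: what is moved stays moved. The work goes in short steps, Python scripts to look and compute and a tool call to move; the robot and the scene stay as the last step left them, time stands still between calls to the robot, and variables do not carry over. Pictures are saved under pics/ and viewed, and the job is handed in when it is done.

Besides the shell and the picture viewer there is one more tool, called after ">>>" in YAML: its name, and indented under it one key for each argument. drive_tool: Moves the arm, as the interface text tells. Its arguments: {"type":"object","properties":{"commands":{"type":"array"},"force":{"type":"number"}},"required":["commands"]}

```bash
ls; mkdir -p pics
python3 - <<'E'
from cell import env
import cv2
o=env.get_obs()
print({k:(v if not hasattr(v,'round') else v) for k,v in o.items()})
for n in("scene","top"):
    c=env.read_camera(n); cv2.imwrite(f"pics/{n}0.png",c["img"]); print(n,c["mtx"],c["k1"],c["pose"])
E
```

```text
pics
{'time_s': 0.0, 'qpos': array([64.46244263, 18.44116555, -4.01592036, 83.17318116,  1.29534405,
       78.540897  , -3.26051079]), 'joint_velocities': array([ 0.00287772,  0.0401836 , -0.00131343, -0.02407605, -0.07812917,
        0.09504806, -0.03407041]), 'effort': array([ 7.86731380e-05, -4.91294825e+01, -4.04103007e-01, -3.12531710e+01,
       -6.40001404e-02,  4.37933556e-02,  1.90544711e-04]), 'tool_pos': array([ 0.28823973, -0.58214015,  0.29115265]), 'tool_rot': array([-1.79890018e+02,  5.86422672e-03,  2.63472016e+01]), 'force': array([0.72155343, 0.77677654, 0.30465984]), 'wrist_torque': array([ 0.00713066, -0.00820348,  0.01686354]), 'grip_width': 0.08709839201139806}
scene [[372.24968621   0.         257.08207286]
 [  0.         372.24968621 188.43498883]
 [  0.           0.           1.        ]] 0.020769770329528876 [[-0.79983312 -0.24794223  0.54661836 -0.09817348]
 [-0.59978005  0.36511333 -0.71200853  0.86129748]
 [-0.02304067 -0.89733879 -0.44074054  0.58810808]
 [ 0.          0.          0.          1.        ]]
top [[388.00723107   0.         255.90708551]
 [  0.         388.00723107 185.75009031]
 [  0.           0.           1.        ]] 0.005746188967890679 [[-0.00967274 -0.9982191   0.05886477  0.44399489]
 [-0.99983279  0.0087412  -0.01606198  0.0456773 ]
 [ 0.01551882 -0.05901029 -0.99813674  1.11674117]
 [ 0.          0.          0.          1.        ]]
```

View pics/scene0.png

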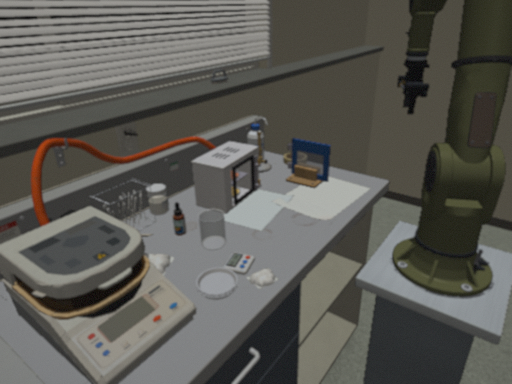

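View pics/top0.png

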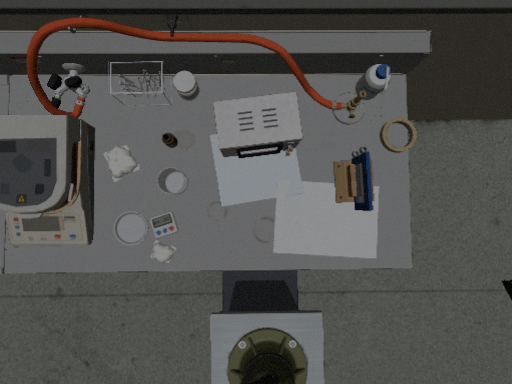

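The scene camera shows the cabinet at about (225,175), the door in its stand at (310,165), the beaker at (212,228), the bottle at (180,220) and the timer at (240,262). In the top view the cabinet is at (258,125), the door at (363,180), and the brass hinge pin is visible at (290,150). I'll zoom in on these.

Run:
```python
import cv2
t=cv2.imread("pics/top0.png"); s=cv2.imread("pics/scene0.png")
def crop(im,x0,y0,x1,y1,f,n):
    c=im[y0:y1,x0:x1]; c=cv2.convertScaleAbs(c,alpha=1.6,beta=10)
    cv2.imwrite(n,cv2.resize(c,None,fx=f,fy=f,interpolation=cv2.INTER_CUBIC))
crop(t,205,85,305,160,8,"pics/t_cab.png")
crop(t,320,140,390,220,7,"pics/t_door.png")
crop(s,185,130,335,220,5,"pics/s_both.png")
```

```text
(no output)
```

View pics/t_cab.png

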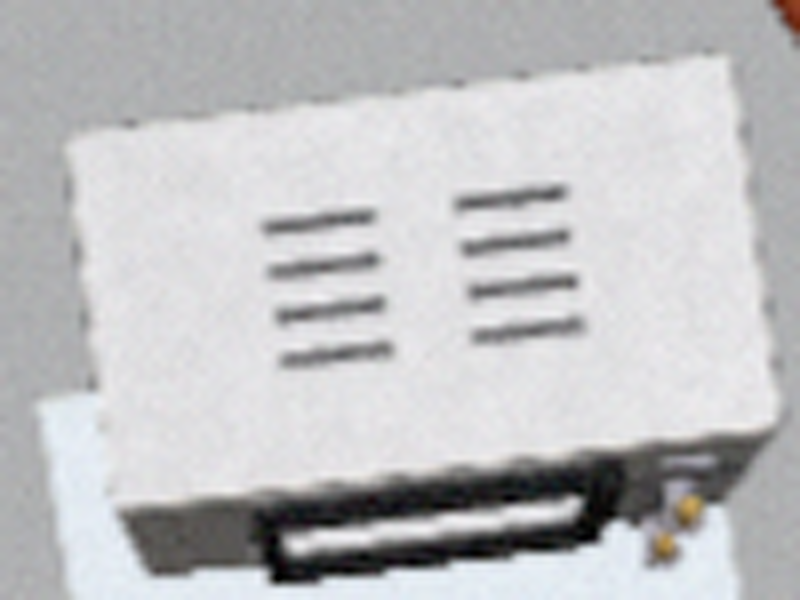

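View pics/t_door.png

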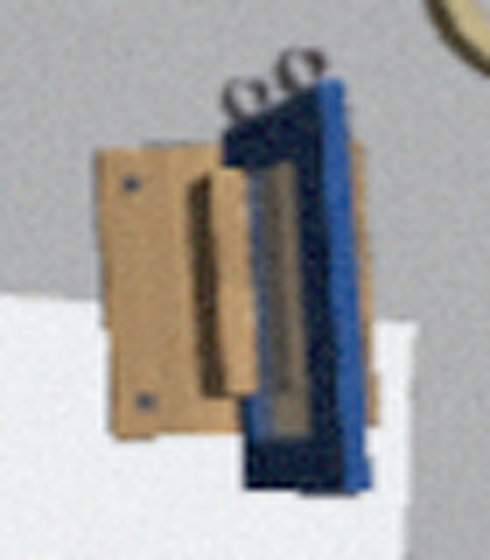

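View pics/s_both.png

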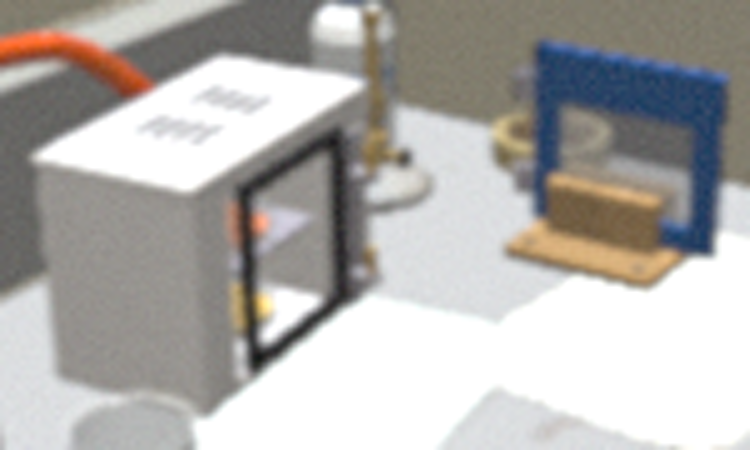

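The top zoom shows the upper pin tip near full-image (291,148.5) and the lower one near (288,153). The door stands with its knuckles away from the robot, so it is already close to the open attitude. Next I'll measure.

```bash
cat > h.py <<'E'
import numpy as np,cv2
from cell import env
def ray(c,u,v):
    D=np.array([c["k1"],0,0,0,0.])
    # drawn = ray*(1+k1 r^2): cv2 radial model
    p=cv2.undistortPoints(np.array([[[u,v]]],float),c["mtx"],D)[0,0]
    d=c["pose"][:3,:3]@np.array([p[0],p[1],1]); return c["pose"][:3,3],d
def onz(c,u,v,z):
    o,d=ray(c,u,v); return o+d*(z-o[2])/d[2]
def proj(c,P):
    P=np.atleast_2d(P).astype(float); T=np.linalg.inv(c["pose"])
    r,_=cv2.Rodrigues(T[:3,:3]); return cv2.projectPoints(P,r,T[:3,3],c["mtx"],np.array([c["k1"],0,0,0,0.]))[0][:,0]
E
python3 - <<'E'
from h import *
c=env.read_camera("top"); im=c["img"]; hsv=cv2.cvtColor(im,cv2.COLOR_BGR2HSV)
# brass near cabinet
m=cv2.inRange(hsv,(12,90,60),(35,255,255)); m[:,:275]=0; m[:,300:]=0; m[:140]=0; m[160:]=0
ys,xs=np.nonzero(m); print(list(zip(xs,ys,[tuple(im[y,x]) for y,x in zip(ys,xs)])))
# cabinet top: white (bright) 
print(im[100:170:6,220:300:8].max(2))
# blue
m=cv2.inRange(hsv,(100,120,30),(130,255,255)); m[:,:320]=0;m[:130]=0
print('blue n',m.any() and cv2.boundingRect(m))
bright=cv2.inRange(hsv,(100,120,110),(130,255,255)); bright[:,:320]=0;bright[:130]=0
ys,xs=np.nonzero(bright); print(cv2.minAreaRect(np.column_stack([xs,ys]).astype(np.float32)),len(xs))
print(cv2.boxPoints(cv2.minAreaRect(np.column_stack([xs,ys]).astype(np.float32))))
E
```

```text
[(np.int64(291), np.int64(147), (np.uint8(52), np.uint8(89), np.uint8(107))), (np.int64(292), np.int64(147), (np.uint8(49), np.uint8(69), np.uint8(79))), (np.int64(290), np.int64(148), (np.uint8(42), np.uint8(80), np.uint8(99))), (np.int64(291), np.int64(148), (np.uint8(51), np.uint8(96), np.uint8(117))), (np.int64(292), np.int64(148), (np.uint8(56), np.uint8(81), np.uint8(94))), (np.int64(290), np.int64(149), (np.uint8(31), np.uint8(60), np.uint8(71))), (np.int64(291), np.int64(149), (np.uint8(45), np.uint8(78), np.uint8(91))), (np.int64(287), np.int64(152), (np.uint8(60), np.uint8(83), np.uint8(100))), (np.int64(288), np.int64(152), (np.uint8(53), np.uint8(86), np.uint8(104))), (np.int64(287), np.int64(153), (np.uint8(33), np.uint8(63), np.uint8(82))), (np.int64(288), np.int64(153), (np.uint8(39), np.uint8(77), np.uint8(98))), (np.int64(287), np.int64(154), (np.uint8(36), np.uint8(49), np.uint8(60))), (np.int64(288), np.int64(154), (np.uint8(44), np.uint8(57), np.uint8(69)))]
[[ 92 127 136 137 136 134 137 136 136 139]
 [133 132 135 135 138 138 137 137 134 137]
 [134 136 137  73 125 134 135 136 137 131]
 [130 131 134  61 120 138 137 136 135 136]
 [136 133 135  80 122 136 135 111 135 136]
 [136 134 136  98 131 132 136 134 136 140]
 [135 135 137 136 138 136 136 135 135 135]
 [133 135 134 134 136 136 112  73  45 102]
 [106  68  38  21  15   2 107 119  39  94]
 [145  47  61  47  19  13  50 130 147 144]
 [146 145 146 145 144 143 142 140 146 146]
 [146 145 144 145 145 143 145 142 145 143]]
blue n (352, 151, 21, 59)
((0.0, 0.0), (0.0, 0.0), 0.0) 0
[[0. 0.]
 [0. 0.]
 [0. 0.]
 [0. 0.]]
```

Run:
```python
from h import *
fr=[env.read_camera("top") for _ in range(4)]; c=fr[0]
im=np.mean([f["img"].astype(float) for f in fr],0); np.save("top_avg.npy",im); I8=im.astype(np.uint8)
g=im.max(2); 
m=((g>118)&(np.ptp(im,axis=2)<25)).astype(np.uint8); m[:90]=0;m[158:]=0;m[:,:205]=0;m[:,305:]=0
n,l,st,_=cv2.connectedComponentsWithStats(m); k=l[105,260]; mm=(l==k).astype(np.uint8); mm=cv2.morphologyEx(mm,cv2.MORPH_OPEN,np.ones((5,5)))
cn=max(cv2.findContours(mm,cv2.RETR_EXTERNAL,cv2.CHAIN_APPROX_NONE)[0],key=cv2.contourArea)
pts=np.array([onz(c,*p,.165)[:2] for p in cn[:,0]],np.float32)
r=cv2.minAreaRect(pts*1000); print("cab rect",r); print(cv2.boxPoints(r))
def cen(x0,x1,y0,y1):
    w=np.clip(im[...,2]-im[...,0]-20,0,None)[y0:y1,x0:x1]; yy,xx=np.mgrid[y0:y1,x0:x1]; return (w*xx).sum()/w.sum(),(w*yy).sum()/w.sum()
u=cen(288,296,145,151); d=cen(285,290,151,157); print(u,d)
print("pins",onz(c,*u,.129),onz(c,*d,.053))
# door blue
b=im[...,0]; sat=im[...,0]-im[...,2]
print(np.round(sat[148:214:3,345:378]).astype(int))
```

```text
cab rect ((652.7984619140625, 33.38462829589844), (140.158447265625, 226.24742126464844), 6.9440693855285645)
[[569.5566  137.20592]
 [596.91    -87.38188]
 [736.04034 -70.43666]
 [708.68695 154.15114]]
(np.float64(290.7776442307692), np.float64(148.0)) (np.float64(287.6083499005964), np.float64(152.66600397614314))
pins [ 0.59858934 -0.06073063  0.129     ] [ 0.59755749 -0.05995256  0.053     ]
[[  2   2   2   1   2   1   2   1   1   2   2   2   2   2   0   0   3   2
    1   0   1   2   3   1   2   2   2   2   1   1   2   2   2]
 [  1   1   2   2   2   1   0   1   2   3   3   3   2   2   2  -1   0   2
    3   6  20  37  44  35  12   2   2   2   2   2   2   2   1]
 [  2   2   2   2   4   2   2  -2   2   4   2   1   0   7  10  10  15  19
   19  23  40  59  65  62  20   2   3   1   1   1   1   2   1]
 [  2   1   2   1   1   1   2   5  11  12  15  21  24  21  22  22  22  21
   20  20  30  54  64  66  30   8   3   2   2   2   2   1   2]
 [ -5  -8 -12 -12 -12 -14  -8  24  26  24  22  22  23  22  21  21  21  23
   21  24  22  49  62  64  31 -16 -17  -2   2   2   1   2   2]
 [-43 -43 -44 -4
[... 1613 characters left out ...]
8   2   2   3]
 [-42 -43 -43 -44 -45 -46 -49 -48 -34  -1  36  44  31  15  -5 -15 -17 -16
   -8   4  20  22  20  41  58  62  64   2 -34  -9   4   4   3]
 [ -4  -3  -4  -4  -6  -6  -5  -7  -3   1  32  39  32  20  12   6   8   9
    9  15  20  21  20  29  54  64  62  15   4   4   4   3   2]
 [  4   4   4   4   2   4   3   2   4   5  22  23  24  20  24  20  24  22
   22  18  22  22  24  21  51  63  64  29   8   3   3   4   4]
 [  4   4   3   3   4   3   3   2   2   4  19  22  24  22  19  20  21  22
   22  21  22  22  22  19  50  64  64  52  14   3   3   4   2]
 [  2   3   4   3   4   3   2   2   3   3   3   2   3   4   4   3   3   4
    4   4   5   4   4   3   5   5   4   3   3   2   3   4   3]]
```

Run:
```python
from h import *
c=env.read_camera("top"); im=np.load("top_avg.npy")
q=[(70,140),(730,55),(778,428),(115,508)]
P=np.array([onz(c,205+x/8-.44,85+y/8-.44,.165) for x,y in q])[:,:2]
print("corners BL BR FR FL",P.round(4)); 
for i in range(4): print(np.linalg.norm(P[i]-P[(i+1)%4]))
ya=P[3]-P[2]+P[0]-P[1]; ya/=np.linalg.norm(ya); th=np.arctan2(-ya[0],ya[1]); print("cab yaw",np.degrees(th))
F=(P[2]+P[3])/2; ctr=P.mean(0); xa=np.array([np.cos(th),np.sin(th)]); F2=ctr-xa*.06
print("front mid",F,F2)
for p in [(.59859,-.06073),(.59756,-.05995)]:
    d=np.array(p)-F2; print("pin in cab", d@xa, d@np.array([-xa[1],xa[0]]))
# door top strip: bright blue edges
sat=im[...,0]-im[...,2]
L=[];R=[]
for v in range(153,208):
    r=sat[v,345:380]; 
    k=np.argmax(r>40); L.append((345+k-1+(40-r[k-1])/(r[k]-r[k-1]),v))
    k2=len(r)-1-np.argmax(r[::-1]>32); R.append((345+k2+(r[k2]-32)/(r[k2]-r[k2+1]),v))
Lw=np.array([onz(c,*p,.155)[:2] for p in L]);Rw=np.array([onz(c,*p,.155)[:2] for p in R])
for W in (Lw,Rw):
    f=cv2.fitLine(W.astype(np.float32),cv2.DIST_HUBER,0,.001,.001).ravel(); print(f,np.degrees(np.arctan2(f[1],f[0])))
col=sat[:,366:371]
print([onz(c,368,v,.155)[:2] for v in (149.5,209.5)])
print(np.round(sat[146:156,362:372]),'\n', np.round(sat[204:214,364:374]))
```

```text
corners BL BR FR FL [[ 0.7093  0.1342]
 [ 0.7351 -0.0715]
 [ 0.6176 -0.0846]
 [ 0.5941  0.1207]]
0.20732095766786537
0.11823742788502736
0.20666087394104962
0.11599070499405285
cab yaw 6.838200509944085
front mid [0.60583564 0.01804451] [0.60444209 0.01753608]
pin in cab -0.015129289413366956 -0.07701253597658758
pin in cab -0.01605909088656583 -0.07611544667198232
[ 0.9991601   0.04097669  0.50554687 -0.24708243] 2.3484488
[ 0.99936545  0.03561858  0.5206551  -0.25519866] 2.0412261
[array([ 0.58928836, -0.25172849]), array([ 0.43917434, -0.24771369])]
[[ 2.  4.  4.  3.  2.  2.  2.  1.  2.  2.]
 [ 2.  3.  1.  3.  2.  3.  2.  0.  2.  2.]
 [ 2.  1.  0.  1.  2.  3.  1.  2.  2.  2.]
 [ 3.  1. -1. -2.  2.  4.  2.  2.  1.  1.]
 [ 2.  3.  0.  1.  3.  4.  2.  1.  2.  3.]
 [ 2.  3.  6. 20. 37. 44. 35. 12.  2.  2.]
 [ 4.  8. 10. 41. 59. 64. 58. 19.  2.  2.]
 [13. 19. 19. 46. 60. 62. 62. 19.  1.  1.]
 [19. 19. 23. 40. 59. 65. 62. 20.  2.  3.]
 [20. 18. 22. 35. 56. 63. 63. 23.  2.  2.]] 
 [[22. 22. 18. 22. 26. 52. 64. 64. 14.  3.]
 [18. 22. 22. 24. 21. 51. 63. 64. 29.  8.]
 [22. 22. 24. 23. 20. 47. 62. 65. 41. 10.]
 [22. 22. 20. 22. 20. 47. 62. 64. 52. 15.]
 [21. 22. 22. 22. 19. 50. 64. 64. 52. 14.]
 [22. 20. 20. 22. 20. 52. 67. 62. 52. 13.]
 [12. 11. 13. 13. 10. 22. 29. 14.  9.  5.]
 [ 4.  5.  4.  4.  3.  5.  5.  4.  3.  3.]
 [ 4.  2.  3.  3.  3.  4.  3.  2.  4.  3.]
 [ 4.  3.  3.  3.  4.  2.  2.  2.  3.  3.]]
```

Run:
```python
from h import *
t=env.read_camera("top"); s=env.read_camera("scene")
def tri(a,b):
    (o1,d1),(o2,d2)=a,b; A=np.column_stack([d1,-d2]); k,*_=np.linalg.lstsq(A,o2-o1,rcond=None)
    p,q=o1+d1*k[0],o2+d2*k[1]; return ((p+q)/2).round(4),np.linalg.norm(p-q).round(4)
sc=lambda x,y:ray(s,185+x/5-.4,130+y/5-.4)
print("hinge top corner",tri(ray(t,366.5,150.85),sc(540,40)))
print("free top corner",tri(ray(t,370.5,209.95),sc(727,74)))
print("upper pin",tri(ray(t,290.8,148),sc(370,165)))
print("lower pin",tri(ray(t,287.6,152.7),sc(372,255)))
for z in(.142,.15,.155):
    a=onz(t,366.5,150.85,z);b=onz(t,370.5,209.95,z);print(z,a,b,np.linalg.norm(a-b))
```

```text
hinge top corner (array([ 0.5857, -0.2485,  0.1537]), np.float64(0.0011))
free top corner (array([ 0.438 , -0.2541,  0.1545]), np.float64(0.0))
upper pin (array([ 0.601 , -0.062 ,  0.1157]), np.float64(0.0007))
lower pin (array([ 0.5985, -0.0596,  0.0507]), np.float64(0.0018))
0.142 [ 0.58782781 -0.25183259  0.142     ] [ 0.43791854 -0.25796619  0.142     ] 0.1500347034556146
0.15 [ 0.58664733 -0.24939084  0.15      ] [ 0.43796841 -0.2554741   0.15      ] 0.14880332258599482
0.155 [ 0.58590953 -0.24786474  0.155     ] [ 0.43799958 -0.25391654  0.155     ] 0.14803370954248243
```

Two views agree. The door's top edge is at z≈0.154, its centre is about (0.512,−0.251) and its yaw about 92°. The pins are at about (0.598,−0.060), which in the cabinet frame is (−15.6,−76.5) mm and so inside the slot range. Now the approach.

>>> drive_tool:
  commands:
    - [0,0,0,0,0,6.02,1]
    - [0,0,0,0,0,6.02,1]
    - [0,0,0,0,0,6.02,1]
    - [0,0,0,0,0,6.02,1]
    - [1.97,-2.68,0,0,0,0,1]
    - [1.97,-2.68,0,0,0,0,1]
    - [1.97,-2.68,0,0,0,0,1]
    - [1.97,-2.68,0,0,0,0,1]
    - [1.97,-2.68,0,0,0,0,1]
    - [1.97,-2.68,0,0,0,0,1]
    - [1.97,-2.68,0,0,0,0,1]
    - [1.97,-2.68,0,0,0,0,1]
    - [1.97,-2.68,0,0,0,0,1]
    - [1.97,-2.68,0,0,0,0,1]
    - [1.97,-2.68,0,0,0,0,1]
    - [1.97,-2.68,0,0,0,0,1]
    - [0,0,0,0,0,0,1]
    - [0,0,0,0,0,0,1]
  force: 30

```text
time_s: 2.0
tool_pos: [0.5133, -0.2492, 0.2925]
tool_rot: [-180.0, -0.0, 2.6]
force: [-0.7, -0.2, -0.8]
grip_width: 0.0869
```

>>> drive_tool:
  commands:
    - [-0.14,0.19,0,0,0,0.4,1]
    - [0,0,1.75,0,0,0,1]
    - [0,0,1.75,0,0,0,1]
    - [0,0,1.75,0,0,0,1]
    - [0,0,1.75,0,0,0,1]
    - [0,0,1.75,0,0,0,1]
    - [0,0,1.75,0,0,0,1]
    - [0,0,0,0,0,0,1]
    - [0,0,0,0,0,0,1]

```text
time_s: 2.75
tool_pos: [0.5092, -0.2553, 0.1866]
tool_rot: [-180.0, 0.1, 1.7]
force: [1.2, 0.1, 0.5]
grip_width: 0.087
```

Run:
```python
from h import *
s=env.read_camera("scene")["img"][100:220,240:360]; cv2.imwrite("pics/s1.png",cv2.resize(cv2.convertScaleAbs(s,alpha=1.6),None,fx=5,fy=5,interpolation=2))
t=env.read_camera("top")["img"][120:230,310:420]; cv2.imwrite("pics/t1.png",cv2.resize(cv2.convertScaleAbs(t,alpha=1.6),None,fx=5,fy=5,interpolation=2))
```

```text
(no output)
```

View pics/s1.png

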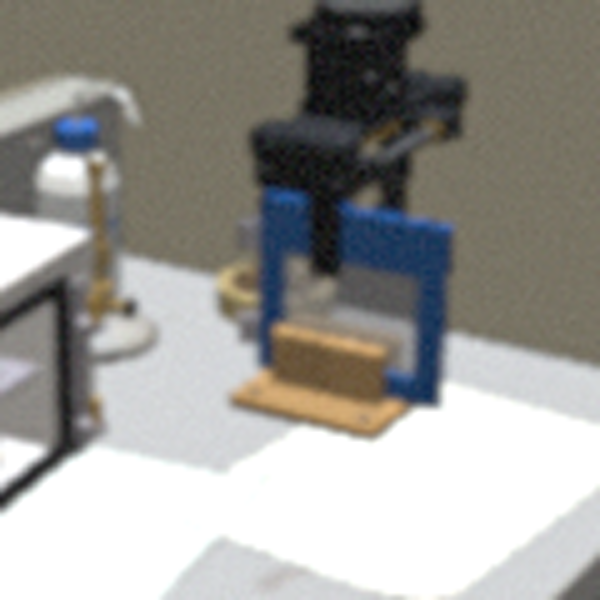

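View pics/t1.png

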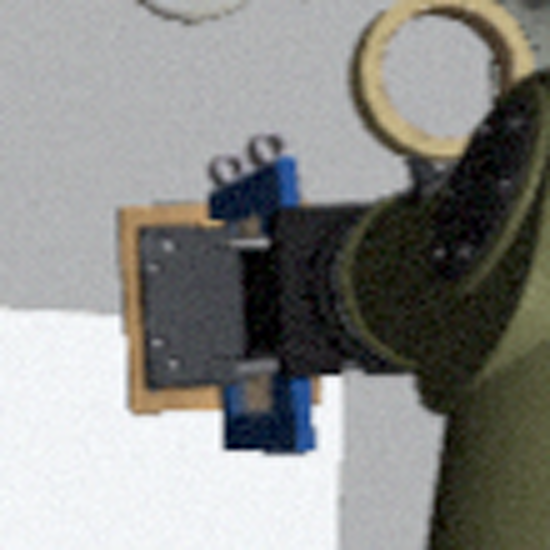

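The pads straddle the top rail, with 4 mm of lateral offset from lag. I'll centre the tool, then close.

>>> drive_tool:
  commands:
    - [0.28,-0.4,0,0,0,-0.4,1]
    - [0,0,0,0,0,0,1]
    - [0,0,0,0,0,0,1]
    - [0,0,0,0,0,0,1]

```text
time_s: 3.18
tool_pos: [0.5136, -0.2496, 0.1879]
tool_rot: [180.0, -0.0, 2.3]
force: [0.1, -0.8, -0.7]
grip_width: 0.0872
```

>>> drive_tool:
  commands:
    - [0,0,0,0,0,0,1]
    - [0,0,0,0,0,0,1]

```text
time_s: 3.35
tool_pos: [0.5133, -0.2497, 0.1874]
tool_rot: [180.0, -0.0, 2.3]
force: [0.0, 0.6, 0.9]
grip_width: 0.0869
```

>>> drive_tool:
  commands:
    - [0,0,0,0,0,0,1]
    - [0,0,0,0,0,0,1]

```text
time_s: 3.52
tool_pos: [0.5132, -0.2497, 0.1872]
tool_rot: [180.0, 0.0, 2.3]
force: [-0.5, -0.2, -0.4]
grip_width: 0.0872
```

>>> drive_tool:
  commands:
    - [-0.1,0.14,0,0,0,0,1]
    - [0,0,0,0,0,0,0.5]
    - [0,0,0,0,0,0,0]
    - [0,0,0,0,0,0,0]
    - [0,0,0,0,0,0,0]
    - [0,0,0,0,0,0,0]
    - [0,0,0,0,0,0,0]
    - [0,0,0,0,0,0,0]
    - [0,0,0,0,0,0,0]
  force: 30

```text
time_s: 4.27
tool_pos: [0.5124, -0.2511, 0.1873]
tool_rot: [180.0, -0.0, 2.3]
force: [-0.7, 0.6, -0.2]
grip_width: 0.0418
```

>>> drive_tool:
  commands:
    - [0,0,0,0,0,0,0]
    - [0,0,0,0,0,0,0]
    - [0,0,0,0,0,0,0]
    - [0,0,0,0,0,0,0]
    - [0,0,0,0,0,0,0]
    - [0,0,0,0,0,0,0]
    - [0,0,0,0,0,0,0]

```text
time_s: 4.85
tool_pos: [0.5123, -0.2525, 0.1873]
tool_rot: [179.9, -0.0, 2.2]
force: [0.9, -4.2, -1.5]
grip_width: 0.01
```

>>> drive_tool:
  commands:
    - [0,0,-0.5,0,0,0,0]
    - [0,0,-1,0,0,0,0]
    - [0,0,-1,0,0,0,0]
    - [0,0,-1,0,0,0,0]
    - [0,0,-1,0,0,0,0]
    - [0,0,-1,0,0,0,0]
    - [0,0,-0.5,0,0,0,0]
    - [0,0,0,0,0,0,0]
    - [0,0,0,0,0,0,0]
    - [0,0,0,0,0,0,0]
  force: 40

```text
time_s: 5.68
tool_pos: [0.5122, -0.2504, 0.2468]
tool_rot: [-179.9, 0.0, 2.3]
force: [-0.4, 0.1, -3.2]
grip_width: 0.0095
```

Run:
```python
from h import *
s=env.read_camera("scene")["img"][60:220,220:380]; cv2.imwrite("pics/s2.png",cv2.resize(cv2.convertScaleAbs(s,alpha=1.6),None,fx=3.6,fy=3.6,interpolation=2))
t=env.read_camera("top")["img"][120:230,310:420]; cv2.imwrite("pics/t2.png",cv2.resize(cv2.convertScaleAbs(t,alpha=1.6),None,fx=5,fy=5,interpolation=2))
print(env.get_obs()["tool_pos"])
```

```text
[ 0.51204157 -0.25070861  0.24653739]
```

View pics/s2.png

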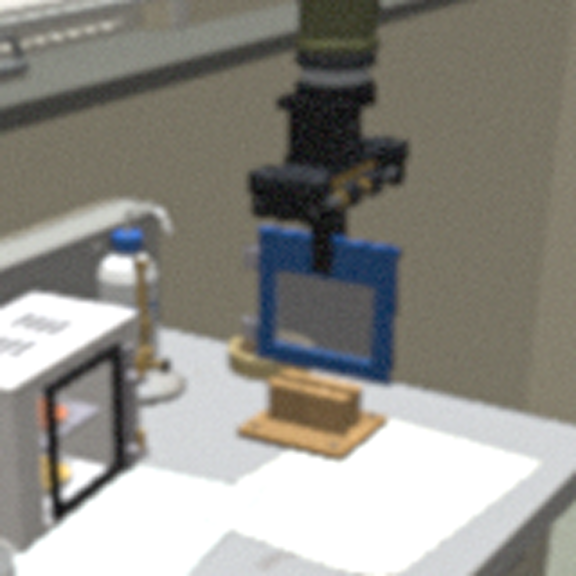

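View pics/t2.png

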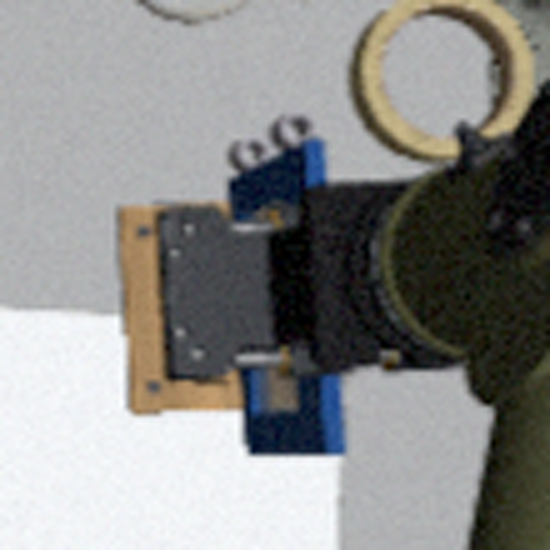

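Run:
```python
from h import *
t=env.read_camera("top")
g=np.mean([env.read_camera("top")["img"].astype(float) for _ in range(4)],0).astype(np.uint8); cv2.imwrite("pics/k0.png",g)
cr=g[138:158,350:378]; cv2.imwrite("pics/k.png",cv2.resize(cv2.convertScaleAbs(cr,alpha=1.8),None,fx=25,fy=25,interpolation=cv2.INTER_CUBIC))
print(onz(t,368-.4,146.4-.4,.189),onz(t,359.4-.4,150.6-.4,.113))
```

```text
[ 0.59268772 -0.2404688   0.189     ] [ 0.59396907 -0.2410407   0.113     ]
```

View pics/k.png

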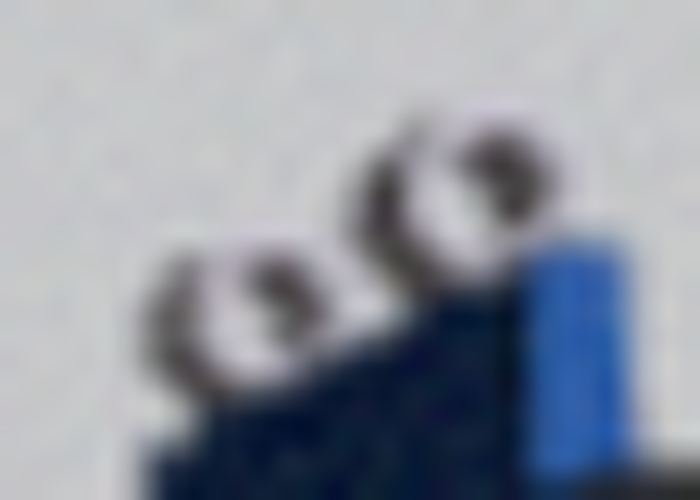

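Run:
```python
from h import *
t=env.read_camera("top")
print(onz(t,368.56,144.88,.189),onz(t,359.84,150.2,.113),env.get_obs()["tool_pos"],env.get_obs()["tool_rot"])
# expected px of hinge from TCP geometry
h=np.array([.5121+.084*np.cos(np.radians(2.3)),-.2507+.084*np.sin(np.radians(2.3))]);print(h,proj(t,[[*h,.189],[*h,.113]]))
```

```text
[ 0.59540132 -0.24287274  0.189     ] [ 0.59395231 -0.24324537  0.113     ] [ 0.51226438 -0.25110024  0.24703233] [-1.79988023e+02  1.94162273e-02  2.26224898e+00]
[ 0.59603233 -0.24732893] [[370.38709643 144.60771771]
 [361.37527    149.39873972]]
```

Lift is done. The door is upright, with the knuckle rings in the top view near (368.6,145) and (360,150). I'll carry it to a spot 30 mm in front of the pins, then lower it to just above tip height.

>>> drive_tool:
  commands:
    - [-0.2,-1.3,0,0,0,0,0]
    - [-0.2,-1.9,0,0,0,0,0]
    - [-0.2,-1.9,0,0,0,0,0]
    - [-0.2,-1.9,0,0,0,0,0]
    - [-0.2,-1.9,0,0,0,0,0]
    - [-0.2,-1.9,0,0,0,0,0]
    - [-0.2,-1.9,0,0,0,0,0]
    - [-0.2,-1.9,0,0,0,0,0]
    - [-0.2,-1.9,0,0,0,0,0]
    - [-0.2,-1.9,0,0,0,0,0]
    - [0,0,0.5,0,0,0,0]
    - [0,0,0.7,0,0,0,0]
    - [0,0,0.7,0,0,0,0]
    - [0,0,0.7,0,0,0,0]
    - [0,0,0,0,0,0,0]
    - [0,0,0,0,0,0,0]
    - [0,0,0,0,0,0,0]
    - [0,0,0,0,0,0,0]

```text
time_s: 7.58
tool_pos: [0.4853, -0.0684, 0.2215]
tool_rot: [180.0, -0.0, 2.2]
force: [-0.6, -0.5, -2.0]
grip_width: 0.0097
```

```bash
cat > look.py <<'E'
from h import *
import sys
n=sys.argv[1]
for _ in range(2):
  pass
S=[env.read_camera("scene") for _ in range(3)];T=[env.read_camera("top") for _ in range(3)]
s=np.mean([f["img"].astype(float) for f in S],0).astype(np.uint8);t=np.mean([f["img"].astype(float) for f in T],0).astype(np.uint8)
cv2.imwrite(f"pics/{n}_sraw.png",s);cv2.imwrite(f"pics/{n}_traw.png",t)
cv2.imwrite(f"pics/{n}_s.png",cv2.resize(cv2.convertScaleAbs(s[135:215,215:315],alpha=1.8),None,fx=7,fy=7,interpolation=2))
cv2.imwrite(f"pics/{n}_t.png",cv2.resize(cv2.convertScaleAbs(t[130:180,265:325],alpha=1.8),None,fx=12,fy=12,interpolation=2))
o=env.get_obs(); print(o["time_s"],o["tool_pos"].round(4),o["tool_rot"].round(2),o["force"].round(1))
E
python3 look.py a
```

```text
7.8833 [ 0.4852 -0.0681  0.2214] [ 1.7999e+02 -2.0000e-02  2.2700e+00] [-0.   0.4 -2.8]
```

View pics/a_s.png

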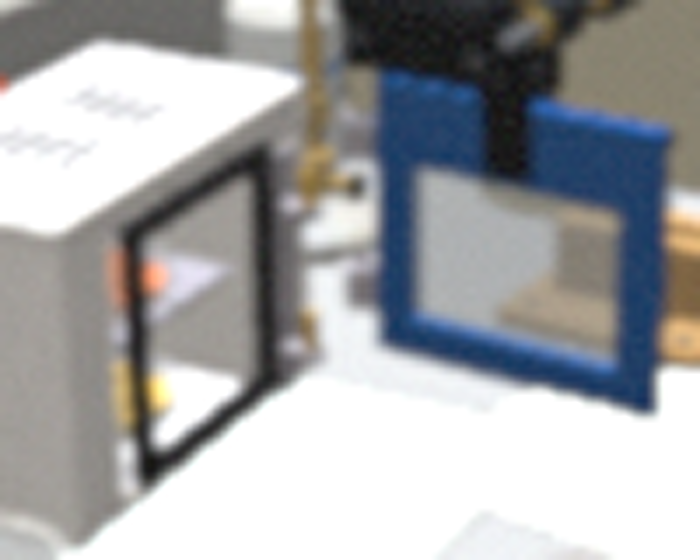

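View pics/a_t.png

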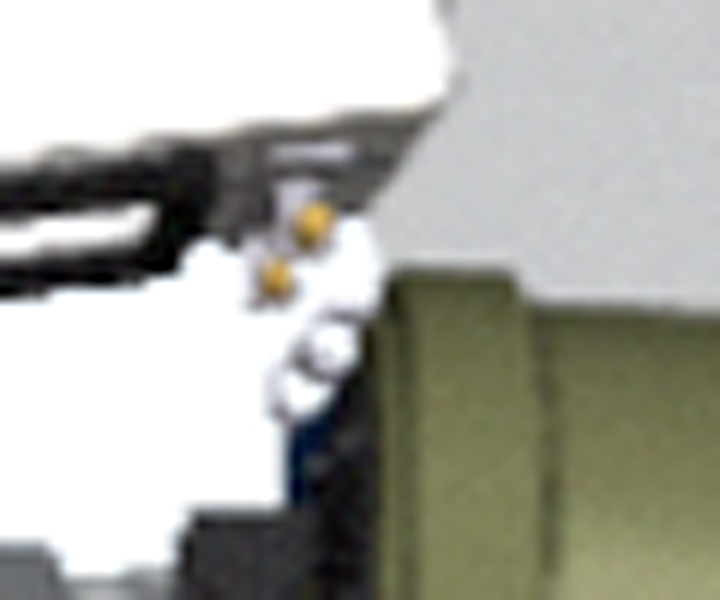

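Both pins (crop (315,224) and (274,277)) and both knuckle rings ((333,347) and (302,390)) show in the top view. I'll measure them unsaturated.

Run:
```python
import cv2,numpy as np
t=cv2.imread("pics/a_traw.png")
c=t[144:168,282:298].astype(float); c=np.clip((c-20)*1.6,0,255).astype(np.uint8)
cv2.imwrite("pics/a_t2.png",cv2.resize(c,None,fx=25,fy=25,interpolation=cv2.INTER_CUBIC))
```

```text
(no output)
```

View pics/a_t2.png

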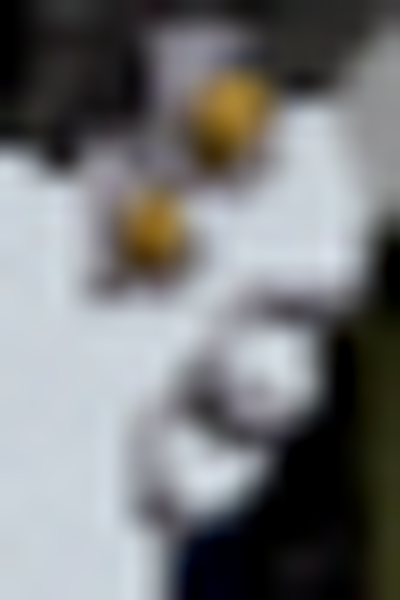

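Run:
```python
from h import *
t=env.read_camera("top")
f=lambda x,y,z:onz(t,282+x/25-.48,144+y/25-.48,z)[:2].round(4)
print("pin",f(240,105,.131),f(155,218,.055))
print("kn",f(270,362,.154),f(203,462,.078))
o=env.get_obs()["tool_pos"]; print(o, "geom hinge",o[:2]+.084*np.array([np.cos(.0396),np.sin(.0396)]))
```

```text
pin [ 0.599  -0.0614] [ 0.5984 -0.0601]
kn [ 0.5695 -0.0615] [ 0.5686 -0.0626]
[ 0.48513254 -0.06807988  0.22136282] geom hinge [ 0.56906669 -0.06475435]
```

>>> drive_tool:
  commands:
    - [0.6,0,0,0,0,0,0]
    - [0.6,0,0,0,0,0,0]
    - [0.6,0,0,0,0,0,0]
    - [0.6,0,0,0,0,0,0]
    - [0.57,0,0,0,0,0,0]
    - [0,0,0,0,0,0,0]
    - [0,0,0,0,0,0,0]
    - [0,0,0,0,0,0,0]
    - [0,0,0,0,0,0,0]

```text
time_s: 8.68
tool_pos: [0.5145, -0.0669, 0.2211]
tool_rot: [180.0, 0.0, 2.3]
force: [0.7, 0.1, -2.8]
grip_width: 0.0098
```

```bash
python3 look.py b
python3 - <<'E'
import cv2,numpy as np
t=cv2.imread("pics/b_traw.png")
c=t[138:162,280:304].astype(float); c=np.clip((c-10)*1.6,0,255).astype(np.uint8)
cv2.imwrite("pics/b_t2.png",cv2.resize(c,None,fx=25,fy=25,interpolation=cv2.INTER_CUBIC))
E
```

```text
8.9833 [ 0.5147 -0.0669  0.2213] [179.99  -0.     2.26] [ 0.3  0.4 -3.2]
```

View pics/b_s.png

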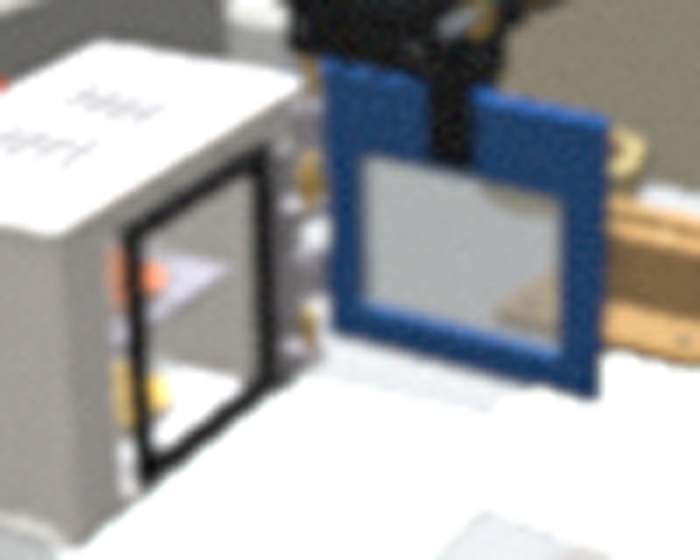

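View pics/b_t2.png

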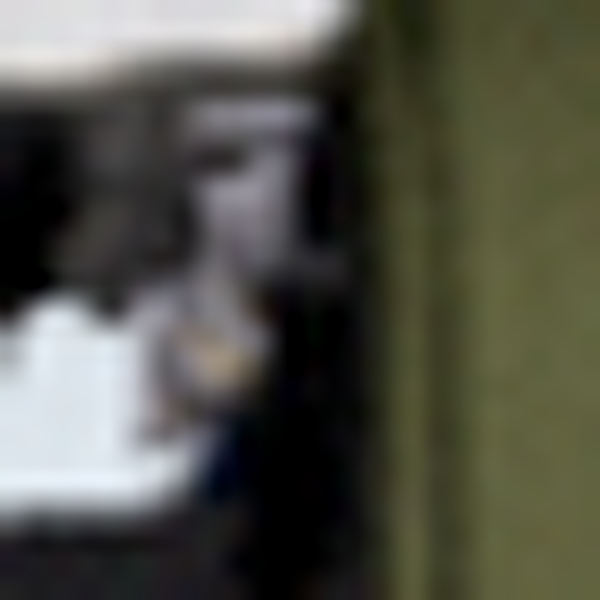

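Run:
```python
import cv2,numpy as np
t=cv2.imread("pics/b_sraw.png")
c=t[150:190,250:275].astype(float); c=np.clip((c-10)*1.7,0,255).astype(np.uint8)
cv2.imwrite("pics/b_s2.png",cv2.resize(c,None,fx=15,fy=15,interpolation=cv2.INTER_CUBIC))
from h import *
s=env.read_camera("scene");tc=env.read_camera("top")
h=np.array([.5147,-.0669])+.084*np.array([np.cos(.0396),np.sin(.0396)])
print("lower bore as predicted px top (offset crop)",[( (p+.48-[280,138])*25).round() for p in proj(tc,[[*h,.068],[*h,.088],[.5987,-.0607,.055]])])
print([((p+.47-[250,150])*15).round() for p in proj(s,[[*h,.068],[*h,.088],[*h,.144],[*h,.164],[.5987,-.0607,.055],[.5987,-.0607,.036],[.5987,-.0607,.131],[.5987,-.0607,.112]])])
```

```text
lower bore as predicted px top (offset crop) [array([249., 349.]), array([268., 321.]), array([211., 366.])]
[array([155., 391.]), array([153., 310.]), array([148.,  77.]), array([146.,  -8.]), array([148., 447.]), array([150., 523.]), array([141., 136.]), array([143., 216.])]
```

View pics/b_s2.png

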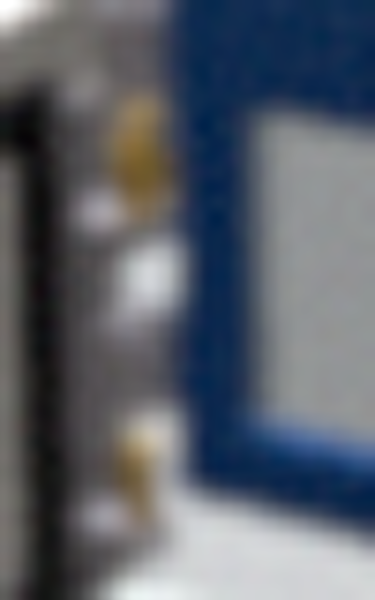

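The brass lower pin is visible through the lower knuckle's bore at crop (215,360), where an aligned pin should be. I'll lower gently and feel.

>>> drive_tool:
  commands:
    - [0,0,0.3,0,0,0,0]
    - [0,0,0.3,0,0,0,0]
    - [0,0,0.3,0,0,0,0]
    - [0,0,0.2,0,0,0,0]
    - [0,0,0.2,0,0,0,0]
    - [0,0,0.1,0,0,0,0]
    - [0,0,0.1,0,0,0,0]
    - [0,0,0,0,0,0,0]
    - [0,0,0,0,0,0,0]

```text
time_s: 9.83
tool_pos: [0.5148, -0.0668, 0.2062]
tool_rot: [-180.0, 0.0, 2.3]
force: [0.7, 0.4, -3.9]
grip_width: 0.0093
```

>>> drive_tool:
  commands:
    - [0,0,0.1,0,0,0,0]
    - [0,0,0.1,0,0,0,0]
    - [0,0,0.1,0,0,0,0]
    - [0,0,0.1,0,0,0,0]
    - [0,0,0,0,0,0,0]
    - [0,0,0,0,0,0,0]

```text
time_s: 10.33
tool_pos: [0.5148, -0.0669, 0.2021]
tool_rot: [180.0, 0.0, 2.3]
force: [0.8, 0.6, -3.5]
grip_width: 0.01
```

>>> drive_tool:
  commands:
    - [0,0,0.12,0,0,0,0]
    - [0,0,0.12,0,0,0,0]
    - [0,0,0.12,0,0,0,0]
    - [0,0,0.12,0,0,0,0]
    - [0,0,0.12,0,0,0,0]
    - [0,0,0,0,0,0,0]
    - [0,0,0,0,0,0,0]

```text
time_s: 10.92
tool_pos: [0.5147, -0.0669, 0.1961]
tool_rot: [-180.0, 0.0, 2.3]
force: [1.2, 0.9, -2.9]
grip_width: 0.0098
```

```bash
python3 look.py c
python3 - <<'E'
import cv2,numpy as np
t=cv2.imread("pics/c_sraw.png")
c=t[150:190,240:275].astype(float); c=np.clip((c-10)*1.7,0,255).astype(np.uint8)
cv2.imwrite("pics/c_s2.png",cv2.resize(c,None,fx=15,fy=15,interpolation=cv2.INTER_CUBIC))
E
```

```text
11.2167 [ 0.5147 -0.0669  0.1962] [1.80e+02 1.00e-02 2.27e+00] [ 0.8  0.3 -3.2]
```

View pics/c_s2.png

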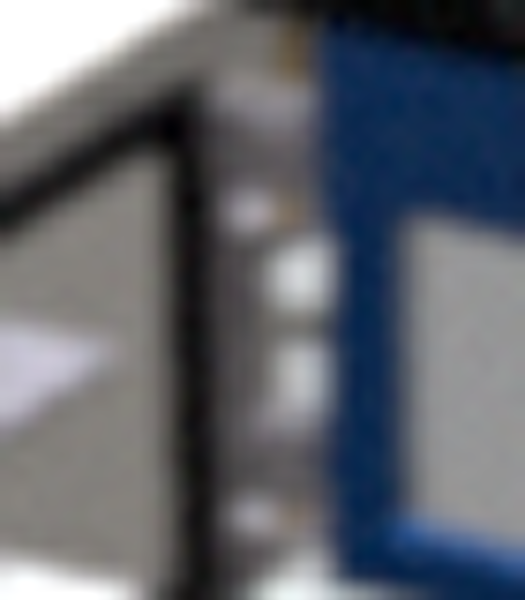

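View pics/c_t.png

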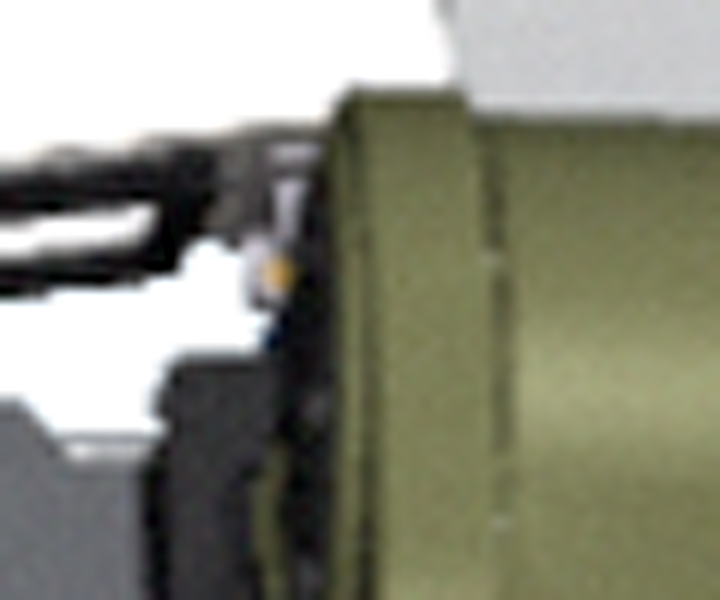

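The knuckles now cover most of both pins, and only the lower ~8 mm of brass shows, with no side force. I'll keep lowering to the shoulders.

>>> drive_tool:
  commands:
    - [0,0,0.1,0,0,0,0]
    - [0,0,0.1,0,0,0,0]
    - [0,0,0.1,0,0,0,0]
    - [0,0,0.1,0,0,0,0]
    - [0,0,0.1,0,0,0,0]
    - [0,0,0,0,0,0,0]
    - [0,0,0,0,0,0,0]

```text
time_s: 11.8
tool_pos: [0.5148, -0.0669, 0.1912]
tool_rot: [180.0, -0.0, 2.3]
force: [-0.1, -0.3, -2.9]
grip_width: 0.0095
```

>>> drive_tool:
  commands:
    - [0,0,0.1,0,0,0,0]
    - [0,0,0.05,0,0,0,0]
    - [0,0,0.05,0,0,0,0]
    - [0,0,0,0,0,0,0]
    - [0,0,0,0,0,0,0]

```text
time_s: 12.22
tool_pos: [0.5147, -0.067, 0.1905]
tool_rot: [180.0, -0.0, 2.3]
force: [-5.1, 1.2, 6.5]
grip_width: 0.0098
```

Firm contact at TCP z 0.1905 matches the predicted home height. I'll ease the load and release.

>>> drive_tool:
  commands:
    - [0,0,-0.08,0,0,0,0]
    - [0,0,0,0,0,0,0]
    - [0,0,0,0,0,0,0.1]
    - [0,0,0,0,0,0,0.2]
    - [0,0,0,0,0,0,0.3]
    - [0,0,0,0,0,0,0.4]
    - [0,0,0,0,0,0,0.5]
    - [0,0,0,0,0,0,0.5]
    - [0,0,0,0,0,0,0.5]
    - [0,0,0,0,0,0,0.5]
    - [0,0,0,0,0,0,0.5]

```text
time_s: 13.13
tool_pos: [0.5147, -0.0669, 0.19]
tool_rot: [180.0, 0.0, 2.3]
force: [-0.7, 0.2, 0.3]
grip_width: 0.0428
```

```bash
python3 look.py d
python3 - <<'E'
import cv2,numpy as np
t=cv2.imread("pics/d_sraw.png")
c=t[140:200,220:320].astype(float); c=np.clip((c-10)*1.7,0,255).astype(np.uint8)
cv2.imwrite("pics/d_s2.png",cv2.resize(c,None,fx=8,fy=8,interpolation=cv2.INTER_CUBIC))
E
```

```text
13.4333 [ 0.5148 -0.0669  0.1901] [179.99  -0.     2.27] [-0.8  0.5 -0.8]
```

View pics/d_s2.png

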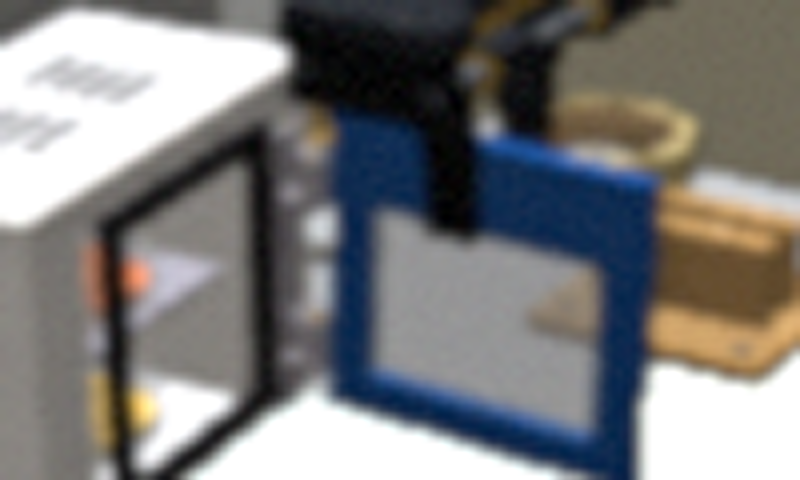

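Run:
```python
import cv2,numpy as np
o=[]
for n in "acd":
    t=cv2.imread(f"pics/{n}_sraw.png")
    c=t[145:195,250:275].astype(float); c=np.clip((c-10)*1.7,0,255).astype(np.uint8)
    o.append(cv2.resize(c,None,fx=10,fy=10,interpolation=cv2.INTER_CUBIC))
cv2.imwrite("pics/acd.png",np.hstack(o))
from h import *
s=cv2.imread("pics/d_sraw.png"); ca=env.read_camera("scene")
# door corners seen
```

```text
(no output)
```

View pics/acd.png

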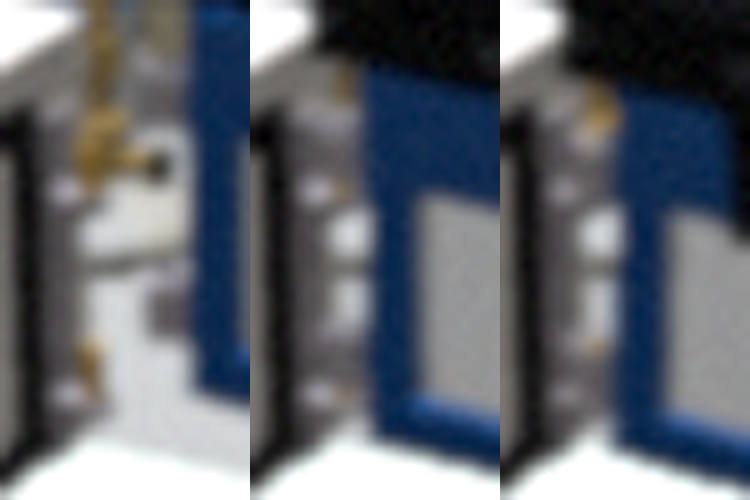

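The door rests on both shoulders. Wrist load is back to zero and only the pin tips show inside the knuckle tops. Next I'll retreat upwards, turn the tool 90°, close the fingers and go round to the outer side.

>>> drive_tool:
  commands:
    - [0,0,-0.5,0,0,0,0.5]
    - [0,0,-1.5,0,0,0,0.5]
    - [0,0,-1.5,0,0,0,0.5]
    - [0,0,-1.5,0,0,0,0.5]
    - [0,0,-1.5,0,0,0,0.5]
    - [0,0,0,0,0,-6.9,0]
    - [0,0,0,0,0,-6.9,0]
    - [0,0,0,0,0,-6.9,0]
    - [0,0,0,0,0,-6.9,0]
    - [0,0,0,0,0,-6.9,0]
    - [0,0,0,0,0,-6.9,0]
    - [0,0,0,0,0,-6.9,0]
    - [0,0,0,0,0,-6.9,0]
    - [0,0,0,0,0,-6.9,0]
    - [0,0,0,0,0,-6.9,0]
    - [0,0,0,0,0,-6.9,0]
    - [0,0,0,0,0,-6.9,0]
    - [0,0,0,0,0,-6.9,0]
    - [0,0,0,0,0,0,0]
    - [0,0,0,0,0,0,0]
  force: 20

```text
time_s: 15.15
tool_pos: [0.5148, -0.0669, 0.2554]
tool_rot: [180.0, 0.0, 91.8]
force: [1.2, 0.6, -0.8]
grip_width: 0.0008
```

>>> drive_tool:
  commands:
    - [-1.2,-0.9,0,0,0,0,0]
    - [-1.2,-0.9,0,0,0,0,0]
    - [-1.2,-0.8,0,0,0,0,0]
    - [0,0,0,0,0,0,0]
    - [0,0,0,0,0,0,0]
    - [0,0,0,0,0,0,0]

```text
time_s: 15.65
tool_pos: [0.4905, -0.1029, 0.2553]
tool_rot: [180.0, -0.0, 91.9]
force: [0.0, 0.9, 0.6]
grip_width: 0.0005
```

```bash
python3 look.py e
python3 - <<'E'
import cv2,numpy as np
t=cv2.imread("pics/e_sraw.png")
c=t[110:200,200:320].astype(float); c=np.clip((c-10)*1.7,0,255).astype(np.uint8)
cv2.imwrite("pics/e_s2.png",cv2.resize(c,None,fx=6,fy=6,interpolation=cv2.INTER_CUBIC))
t=cv2.imread("pics/e_traw.png")
c=t[120:240,220:340].astype(float); c=np.clip((c-10)*1.7,0,255).astype(np.uint8)
cv2.imwrite("pics/e_t2.png",cv2.resize(c,None,fx=5,fy=5,interpolation=cv2.INTER_CUBIC))
from h import env
print(env.get_obs()["qpos"].round(0),env.get_obs()["grip_width"])
E
```

```text
15.95 [ 0.4902 -0.1032  0.255 ] [-1.7999e+02 -1.0000e-02  9.2010e+01] [0.1 0.5 0.1]
[ 35.   3. -26. 106.   1.  72.  10.] 0.00073389100839372
```

View pics/e_s2.png

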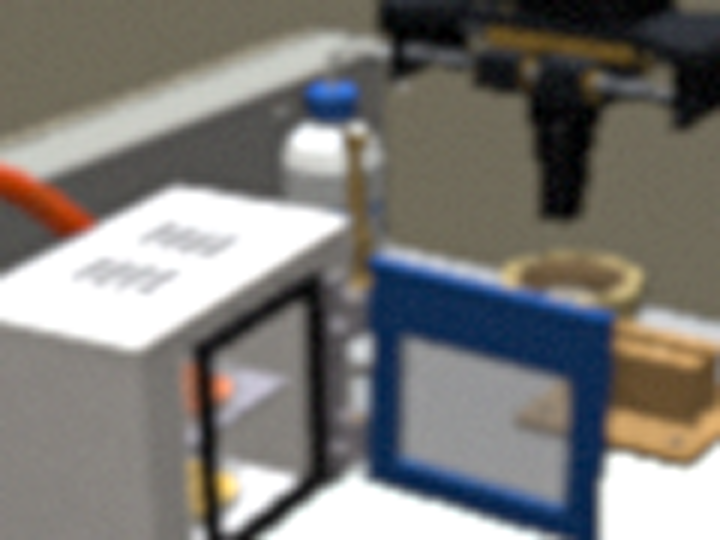

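View pics/e_t2.png

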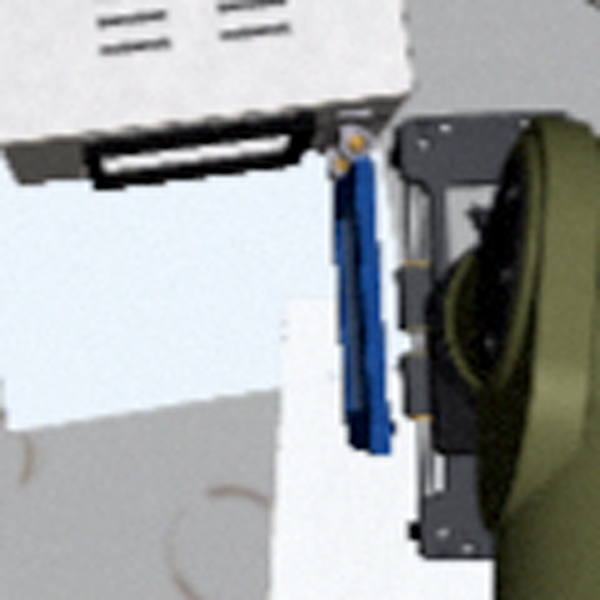

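The door is hanging upright, with brass visible in both knuckle bores (top crop (355,142) and (342,162)). The gripper is clear on the outer side. I'll lower it and touch the outer face.

>>> drive_tool:
  commands:
    - [0,0,1.6,0,0,0,0]
    - [0,0,1.6,0,0,0,0]
    - [0,0,1.6,0,0,0,0]
    - [0,0,1.6,0,0,0,0]
    - [0.5,0,0,0,0,0,0]
    - [0.5,0,0,0,0,0,0]
    - [0.4,0,0,0,0,0,0]
    - [0.4,0,0,0,0,0,0]
    - [0.2,0,0,0,0,0,0]
    - [0,0,0,0,0,0,0]
    - [0,0,0,0,0,0,0]

```text
time_s: 16.87
tool_pos: [0.4896, -0.0837, 0.1916]
tool_rot: [179.9, 0.0, 92.0]
force: [0.5, -0.1, 0.1]
grip_width: 0.0002
```

>>> drive_tool:
  commands:
    - [0.3,-0.03,0,0,0,1.5,0]
    - [0.58,-0.07,0,0,0,3,0]
    - [0.58,-0.07,0,0,0,3,0]
    - [0.58,-0.07,0,0,0,3,0]
    - [0.58,-0.07,0,0,0,3,0]
    - [0.58,-0.07,0,0,0,3,0]
    - [0.58,-0.07,0,0,0,3,0]
    - [0.58,-0.07,0,0,0,3,0]
    - [0.58,-0.07,0,0,0,3,0]
    - [0.58,-0.07,0,0,0,3,0]
    - [0.58,-0.07,0,0,0,3,0]
    - [0.58,-0.07,0,0,0,3,0]
    - [0.58,-0.07,0,0,0,3,0]
    - [0.3,-0.03,0,0,0,1.5,0]
    - [0,0,0,0,0,0,0]
    - [0,0,0,0,0,0,0]

```text
time_s: 18.2
tool_pos: [0.5014, -0.0103, 0.1911]
tool_rot: [180.0, 0.0, 53.0]
force: [0.5, -0.3, -0.5]
grip_width: 0.0006
```

```bash
python3 look.py f
python3 - <<'E'
import cv2,numpy as np
t=cv2.imread("pics/f_sraw.png")
c=t[110:200,180:300].astype(float); c=np.clip((c-10)*1.7,0,255).astype(np.uint8)
cv2.imwrite("pics/f_s2.png",cv2.resize(c,None,fx=6,fy=6,interpolation=cv2.INTER_CUBIC))
t=cv2.imread("pics/f_traw.png")
c=t[100:220,210:330].astype(float); c=np.clip((c-10)*1.7,0,255).astype(np.uint8)
cv2.imwrite("pics/f_t2.png",cv2.resize(c,None,fx=5,fy=5,interpolation=cv2.INTER_CUBIC))
E
```

```text
18.5 [ 0.5013 -0.0104  0.1911] [1.7999e+02 1.0000e-02 5.2950e+01] [ 0.8 -0.5  0.2]
```

View pics/f_s2.png

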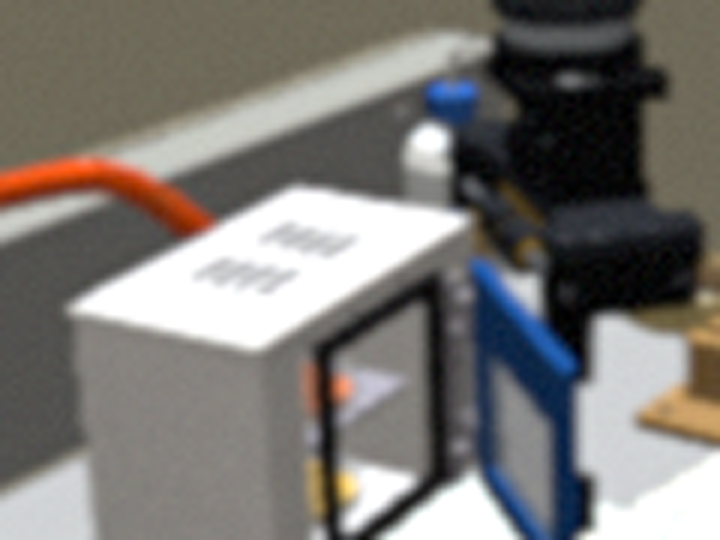

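View pics/f_t2.png

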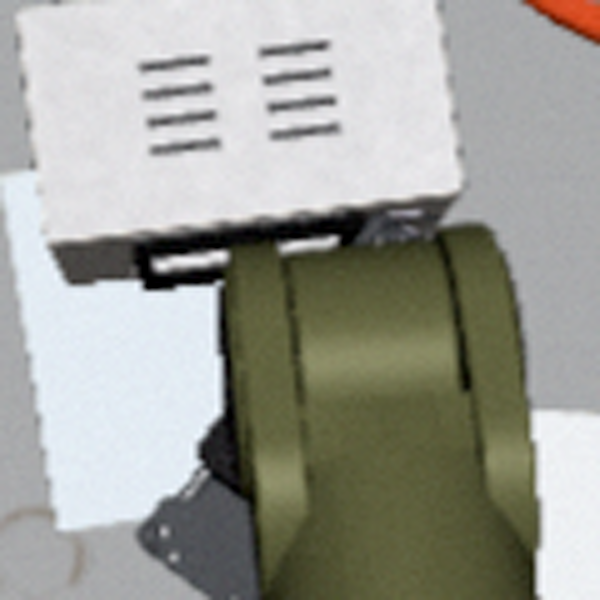

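The door is following, about half closed and still seated. I'll continue.

>>> drive_tool:
  commands:
    - [0.3,-0.03,0,0,0,1.5,0]
    - [0.58,-0.07,0,0,0,3,0]
    - [0.58,-0.07,0,0,0,3,0]
    - [0.58,-0.07,0,0,0,3,0]
    - [0.58,-0.07,0,0,0,3,0]
    - [0.58,-0.07,0,0,0,3,0]
    - [0.58,-0.07,0,0,0,3,0]
    - [0.58,-0.07,0,0,0,3,0]
    - [0.58,-0.07,0,0,0,3,0]
    - [0.58,-0.07,0,0,0,3,0]
    - [0.39,-0.05,0,0,0,2,0]
    - [0.39,-0.05,0,0,0,2,0]
    - [0.2,-0.02,0,0,0,1,0]
    - [0.2,-0.02,0,0,0,1,0]
    - [0,0,0,0,0,0,0]
    - [0,0,0,0,0,0,0]

```text
time_s: 19.83
tool_pos: [0.5492, 0.0358, 0.1909]
tool_rot: [180.0, 0.0, 18.5]
force: [0.4, 0.2, -0.4]
grip_width: 0.0006
```

```bash
python3 look.py g
python3 - <<'E'
import cv2,numpy as np
t=cv2.imread("pics/g_sraw.png")
c=t[110:220,180:300].astype(float); c=np.clip((c-10)*1.7,0,255).astype(np.uint8)
cv2.imwrite("pics/g_s2.png",cv2.resize(c,None,fx=5,fy=5,interpolation=cv2.INTER_CUBIC))
E
```

```text
20.1333 [0.5492 0.0358 0.191 ] [1.7999e+02 1.0000e-02 1.8460e+01] [-0.4 -0.4 -0.6]
```

View pics/g_s2.png

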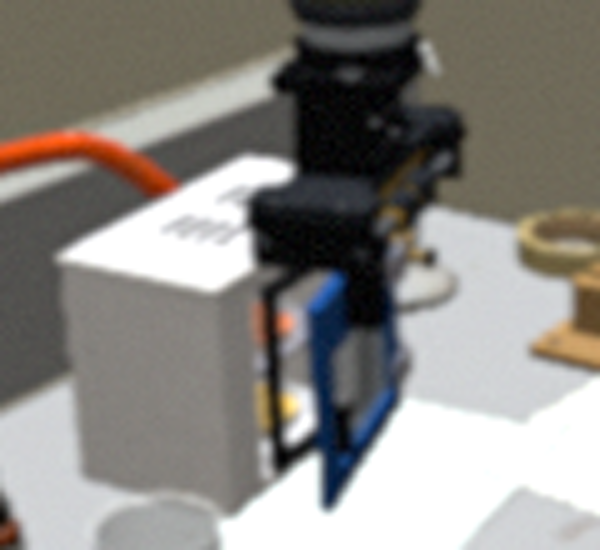

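>>> drive_tool:
  commands:
    - [0.2,-0.02,0,0,0,1,0]
    - [0.2,-0.02,0,0,0,1,0]
    - [0.2,-0.02,0,0,0,1,0]
    - [0.2,-0.02,0,0,0,1,0]
    - [0.2,-0.02,0,0,0,1,0]
    - [0.2,-0.02,0,0,0,1,0]
    - [0.2,-0.02,0,0,0,1,0]
    - [0.2,-0.02,0,0,0,1,0]
    - [0.2,-0.02,0,0,0,1,0]
    - [0.2,-0.02,0,0,0,1,0]
    - [0,0,0,0,0,0,0]
    - [0,0,0,0,0,0,0]

```text
time_s: 21.13
tool_pos: [0.5683, 0.0427, 0.191]
tool_rot: [180.0, 0.0, 8.5]
force: [-0.1, 0.8, 0.4]
grip_width: 0.0007
```

>>> drive_tool:
  commands:
    - [0.1,-0.01,0,0,0,0.5,0]
    - [0.1,-0.01,0,0,0,0.5,0]
    - [0,0,0,0,0,0,0]
    - [0,0,0,0,0,0,0]

```text
time_s: 21.47
tool_pos: [0.5701, 0.0432, 0.191]
tool_rot: [180.0, 0.0, 7.5]
force: [0.3, 0.8, -0.6]
grip_width: 0.0005
```

>>> drive_tool:
  commands:
    - [0.1,0,0,0,0,0.4,0]
    - [0.1,0,0,0,0,0.3,0]
    - [0,0,0,0,0,0,0]
    - [0,0,0,0,0,0,0]

```text
time_s: 21.8
tool_pos: [0.5716, 0.0435, 0.1908]
tool_rot: [180.0, 0.1, 6.8]
force: [-2.6, 0.2, 0.4]
grip_width: 0.0005
```

>>> drive_tool:
  commands:
    - [0.1,0,0,0,0,0,0]
    - [0,0,0,0,0,0,0]
    - [0,0,0,0,0,0,0]

```text
time_s: 22.05
tool_pos: [0.5718, 0.0435, 0.1907]
tool_rot: [180.0, 0.2, 6.8]
force: [-6.7, -0.1, 2.9]
grip_width: 0.0006
```

>>> drive_tool:
  commands:
    - [0.1,0,0,0,0,0,0]
    - [0,0,0,0,0,0,0]
    - [0,0,0,0,0,0,0]

```text
time_s: 22.3
tool_pos: [0.572, 0.0435, 0.1907]
tool_rot: [180.0, 0.3, 6.8]
force: [-9.6, -0.7, 5.4]
grip_width: 0.0003
```

The seal is felt at about 10 N with the door yaw at 6.8°, matching the cabinet. I'll back away and check.

>>> drive_tool:
  commands:
    - [-0.1,0,0,0,0,0,0]
    - [-0.1,0,0,0,0,0,0]
    - [-0.2,0,0,0,0,0,0]
    - [-0.5,0,0,0,0,0,0]
    - [-1,0,0,0,0,0,0]
    - [-1.5,0,0,0,0,0,0]
    - [-1.5,0,0,0,0,0,0]
    - [-1,0,-1.5,0,0,0,0]
    - [-1,0,-2.5,0,0,0,0]
    - [-2,0,-2.5,0,0,0,0]
    - [-3,0,-2.5,0,0,0,0]
    - [0,3,-1,0,0,0,0]
    - [0,3,0,0,0,0,0]
    - [0,3,0,0,0,0,0]
    - [0,3,0,0,0,0,0]
    - [0,0,0,0,0,0,0]
    - [0,0,0,0,0,0,0]

```text
time_s: 23.72
tool_pos: [0.4696, -0.0913, 0.2911]
tool_rot: [180.0, -0.0, 6.5]
force: [0.1, 0.3, 0.6]
grip_width: 0.0007
```

```bash
python3 look.py i
python3 - <<'E'
import cv2,numpy as np
t=cv2.imread("pics/i_sraw.png")
c=t[120:220,170:290].astype(float); c=np.clip((c-10)*1.7,0,255).astype(np.uint8)
cv2.imwrite("pics/i_s2.png",cv2.resize(c,None,fx=6,fy=6,interpolation=cv2.INTER_CUBIC))
t=cv2.imread("pics/i_traw.png")
c=t[85:245,110:310].astype(float); c=np.clip((c-10)*1.7,0,255).astype(np.uint8)
cv2.imwrite("pics/i_t2.png",cv2.resize(c,None,fx=4,fy=3.7,interpolation=cv2.INTER_CUBIC))
a=cv2.imread("pics/scene0.png");b=cv2.imread("pics/i_sraw.png");d=cv2.absdiff(a,b).max(2)
print("bystander diff",d[205:250,160:235].max(),d[245:275,225:255].max())
E
```

```text
24.0167 [ 0.4701 -0.0883  0.2911] [ 1.7999e+02 -1.0000e-02  6.8900e+00] [-0.7  0.3 -0.1]
bystander diff 91 5
```

View pics/i_s2.png

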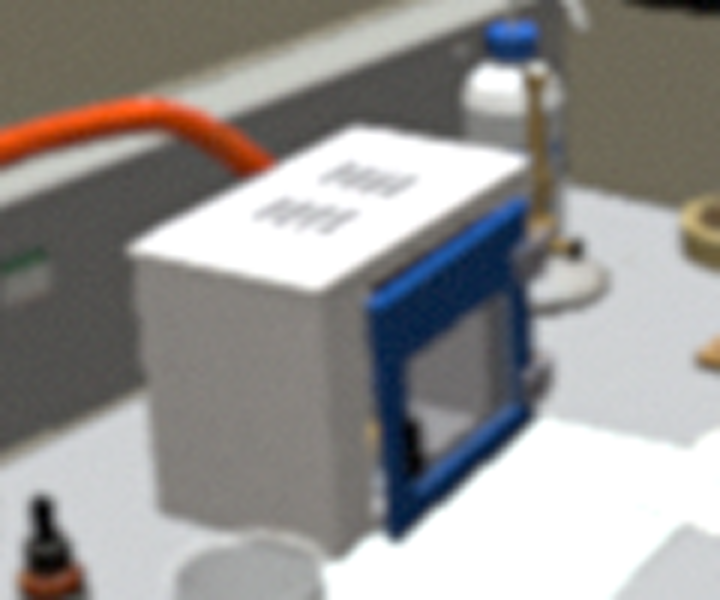

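View pics/i_t2.png

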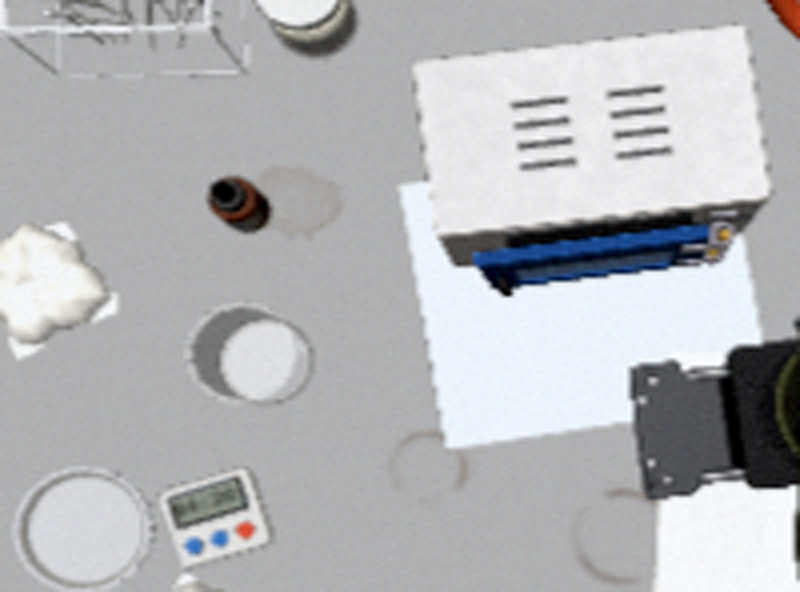

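It looks shut on the seal with both pins showing in their knuckles. I'll measure the door angle and check the bystanders.

Run:
```python
from h import *
t=env.read_camera("top"); im=cv2.imread("pics/i_traw.png").astype(float)
sat=im[...,0]-im[...,2]; L=[];B=[]
for u in range(234,284):
    c=sat[140:166,u]; k=np.argmax(c>30); L.append(onz(t,u,140+k-1+(30-c[k-1])/(c[k]-c[k-1]),.156)[:2])
f=cv2.fitLine(np.array(L,np.float32),cv2.DIST_HUBER,0,.001,.001).ravel()
a=np.degrees(np.arctan2(f[1],f[0])); print("edge dir",f, "door yaw",(a-90+90)%180-90,"cab 6.84")
x=np.array([np.cos(np.radians(6.84)),np.sin(np.radians(6.84))]); print("inner face x in cab",(f[2:]-[.60444,.01754])@x)
a=cv2.imread("pics/top0.png");b=cv2.imread("pics/i_traw.png");d=cv2.absdiff(a,b).max(2)
print("bottle/beaker/timer diff",d[125:155,155:185].max(),d[160:200,155:195].max(),d[208:240,145:182].max())
o=env.get_obs();print(o["time_s"],o["force"].round(1))
```

```text
edge dir [ 0.12578572 -0.99205744  0.5938917   0.01882238] door yaw 7.2261353 cab 6.84
inner face x in cab -0.010320515228754731
bottle/beaker/timer diff 18 18 18
24.0667 [-0.   0.5  0. ]
```

```bash
python3 -c "
from cell import env
print(env.sign_off())"
```

```text
the job is handed in; nothing more can be done
None
```

The door is hung on both pins and shut against the seal, and the job was handed in at about 24 s. I have no verdict from the judge; these are my own checks.

**What I did**
- I gripped the door by its top rail and lifted it out of the stand.
- I found the pins in the top camera, about 76.5 mm right of the cabinet's middle, which is inside the slot range. I lined the knuckles up on them by eye.
- I lowered the door in small steps until it met the shoulders at about 9 N, then let go.
- I pushed it round with closed fingers until I felt the seal at about 10 N, then backed off.

**Last checks**
- **Angle:** the door measured 7.2° against the cabinet's 6.8°, about 0.007 rad apart.
- **Seal:** the door's inner face sits 10.3 mm in front of the cabinet, against the 10.5 mm seal.
- **Pins:** both pins show inside their knuckles, and the height where I felt contact was within 2 mm of the predicted home height. I did not measure the final hinge height separately.
- **Bystanders:** top-camera pictures of the beaker, dropper bottle and timer match the start to within image noise. A rough scene-camera comparison of the beaker and bottle area showed a large change. I think that was the door now in the frame, but did not confirm it.
- **Arm:** it stands clear with near-zero wrist force.

**Disagreement:** the top camera read sideways positions 1.5–4 mm differently from the arm's own readings. I lined up knuckles and pins within the same camera's picture so the offset cancelled.

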